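Switch off the skate grinder and hold the ground blade up for inspection

TASK

Switch the skate grinder off by throwing its red-ball lever all the way over, away from the robot. Then draw the white skate blade unit up out of the rack, turn it to slope toe-up at about 45 degrees (runner still underneath, not rolled sideways), and hold it up still, all of it a good hand's breadth above the top of the rack and touching nothing but the gripper. Finish while still holding it there; leave the black unit in the rack and the other things on the table where they are.

Things in the scene. Friction and masses are not known exactly. Their poses are not given: they have to be found in the camera images.
- grinder: Fixed grinder. Origin: on the table under the lever's hinge; x away from the robot, y to its left, z up. Black deck x -60..240, y -50..200, 40 high; grey motor housing x -30..230, y 75..195, top 150 (thin handle to 178); brown wheel, radius 40, at x 170, y 45, top 85, spindle 90; yellow switch block 70 x 50 around the origin, 58 high, hinge barrel on it to 75 (all mm, heights over the table).
- power_lever (a joint): Grinder's power lever, rad. 0 = ON, leaning to the robot (grinder's -x); 0.55 = upright; 1.1 = OFF, leaning away (+x), at its end stop. It starts at 0 to 0.25. Hinge along the grinder's y axis, 62 mm above the table over the grinder's origin. It stays where it is left and takes about 1.5 to 2 N at the ball.
- lever_tip (a point): Centre of the red ball (26 mm diameter) at the end of the 10 mm thick steel lever rod, 80 mm from the hinge.
- rack: Fixed two-slot rack. Aluminium base 210 x 180 mm, 12 thick; two blue posts across it at x = -85 and +85 mm, 30 thick in x, 170 wide in y, top 80 mm above the table. Both have slots 19 mm wide at y = -50 and +50 mm, floors 50 mm above the table (30 deep), open at both ends. Between the posts it is open down to the base. Origin: centre of its underside; x along the slots, z up.
- white_skate: WHITE skate blade unit, to be taken: 0.2-0.33 kg, 250 mm long; steel runner 4 mm thick below a 16 mm thick white plastic chassis. Stands in either slot pair, runner down, toe away from the robot. Origin: middle of the runner's lower edge; x to the toe (red bumper), y across, z up. Towers at x -108..-52 and 52..108 mm carry sole plates 44 mm wide, top at z = 81 mm.
- white_grip (a point): Gripping point of the white unit, in its bridge, x = 0, y = 0, z = 45 mm in its frame (95 mm above the table in the rack). The bridge is the plain middle 100 mm between the towers, 16 mm thick across y, top at z = 58 mm; grip it from above across y. The unit balances within 5 mm of x = 0.
- white_heel (a point): Heel end of the white unit's runner edge, x = -110 mm, z = 0 in its frame.
- black_skate: BLACK unit, same size and shape, in the other slot pair; 100 mm beside the white one. It stays in the rack. Origin and axes as for the white one.
- puck: Black rubber puck, 76 mm diameter, 25 mm high, on the table to the right. Origin: centre of its underside. Leave alone.
- tape_roll: Blue tape ring, 90 mm diameter, 25 mm high, on the table to the right. Origin: centre of its underside. Leave alone.
- oil_bottle: Closed orange bottle, 56 mm diameter, 130 mm high, on the table to the right. Origin: centre of its underside. Leave alone.
- screwdriver: Red-handled screwdriver, 120 mm long, lying across the table near the robot. Leave alone.
- hone_stone: Brown honing stone, 100 x 35 x 20 mm, lying beyond the rack. Origin: centre of its underside. Leave alone.
There are look-alikes about, which are no part of the job. Several things have the shape of the white_skate; the one meant has the colours described above.

How it is judged:
By the outcome, as a careful person would: the job done as asked, in the order asked, and still so for the second after the job is handed in, while the arm keeps its last pose, push and grip.
It also fails if it takes over 48 s, if anything falls off the work surface, if the arm or the gripper's body presses on something with over 40 N, if the wrist force passes 120 N, or if a joint passes its speed limit or range.

ROBOT

A 6-joint arm with a two-finger parallel gripper is mounted at the origin on the work surface. World frame = base frame: x ahead of the robot, y to its left, z up, the work surface at z = 0. Lengths are in m, angles in rad, forces in N, time in s.
With the tool pointing down it reaches from about 0.35 to 0.725 m from the base axis. Payload 4.3 kg.
Tool frame: the origin (TCP) lies midway between the tips of the shut fingers; the grasp point (between the pads) lies 19 mm behind it (arm.tcp_to_grasp is the distance from the TCP to the grasp point, in m); z points along the fingers, y is the line along which they close (so a half turn about z gives the same grasp; the last joint's range is limited). The gripper opens to 85 mm and grips with 20 to 120 N. Pads are 22 mm wide; open, the fingers measure 114 mm over their backs; the gripper's body (76 mm by 85 mm) begins 54 mm behind the grasp point. The pads swing forward as they close: fully open they stand 13 mm farther back than shut.
Start: joints at [-1.453, 0.377, 0.081, 1.274, 0, 1.46], TCP at [0.13, -0.56, 0.231] pointing down, gripper open.
Joint ranges: [-2.72, 2.72], [-0.84, 1.66], [-1.02, 1.22], [-1.77, 2.12], [-1.37, 1.28], [-3.14, 3.14]. Speed limits (rad/s): [2.57, 2.57, 3.14, 3.14, 3.14, 3.14].

INTERFACE

Orientations are given as a unit quaternion [x, y, z, w].
In Python, from plant import arm gives the robot as it stands.
- The arm moves only by the shell command python3 -m inch 'ROWS' [FORCE]. ROWS is JSON, a list of rows, each a list of 5 numbers: the shift along the tool's x, y, z in cm, then the turn about the tool's z in rad, then the opening in per cent of the stroke, from 0 (shut) to 100 (fully open). A call has 1 to 12 rows; each row shifts and turns the commanded pose from where the row before left it, along the tool's axes as they then stand; what a row does not reach is not made up. A row lasts 1/8 s, in which the tool goes at most 62.5 mm and 10.7 degrees, less where a joint would pass 70% of its speed; a pose out of reach is approached as far as the arm can. A call is refused whole if a number of a shift passes 6.25 or a number of a turn 0.188, either way. A call with a gripper value outside its range is refused whole. The fingers move at their own pace and stop on an object; FORCE is the grip in N (left out, the last holds). Time passes only in rows, so rows that do not move let the fingers close. It gives the time, the measured TCP pose, the force, the opening and the grip force at its end, in the units of the state.
- arm.observe(): the state, without advancing time (a new reading comes with each control period).
- arm.get_image(name): name is "side" or "top"; returns the picture (420x560x3 uint8, blue, green, red); there is no depth.
- arm.calibration(name): a dict with "vertical_fov" (degrees; the focal length in pixels is half the picture's height over the tangent of half this angle, whatever the lens; pixels are square), "cx", "cy" (the principal point, pixels), "k1" (the pictures are not rectified: a ray, as slopes to the right and down, at radius r is drawn at 1 + k1 r^2 times it, then the intrinsics apply), "R" (3x3) and "t" (3): a world point X has camera coordinates R X + t. Camera axes: x right, y down, z forward; pixel columns grow to the right and rows downward; lengths in m; the calibration is good to about 2 mm. A picture is of the moment at which its call begins. calibration takes no time and is no camera call.
- arm.sign_off(): hands the job in; it is judged then, once.
The state is a dict: "t": time; "qpos": joint angles; "qvel": joint speeds; "effort": joint torques, N m; "ee_pos": TCP position; "tcp_rot": TCP orientation; "ft_force": force on the tool from outside, world axes, zero at the start; "ft_torque": the same for the moment, N m; "width": finger opening in m; "finger_force": force on a finger pad.
Only numpy, scipy, OpenCV 4.12 (cv2) and the standard library are available. Lean on these libraries where they do the work, as an engineer would, in place of code of your own. Each camera call takes 0.05 s, during which the arm holds its last target. There are 200 camera calls.

## Working session

There is one attempt and no reset: what is moved stays moved. The work goes in short steps, Python scripts to look and compute and a shell command to move; the robot and the scene stay as the last step left them, time stands still between calls to the robot, and variables do not carry over. Pictures are saved under pics/ and viewed, at most 10 in all, crops included, and the job is handed in when it is done.

```bash
mkdir -p pics; ls
python3 - <<'E'
from plant import arm
import cv2
for n in("side","top"):
    cv2.imwrite(f"pics/{n}0.png",arm.get_image(n)); print(n,arm.calibration(n))
print(arm.observe(),arm.tcp_to_grasp)
E
```

```text
pics
side {'vertical_fov': 53.83198042419351, 'cx': 286.6072839198671, 'cy': 207.54910455534915, 'k1': -0.09723730883198223, 'R': array([[-0.88920112, -0.45729125, -0.01435539],
       [-0.27288681,  0.55528949, -0.7856121 ],
       [ 0.36722494, -0.69464977, -0.61855279]]), 't': array([0.37525435, 0.28393212, 0.88548726])}
top {'vertical_fov': 54.27018204299581, 'cx': 284.6082321122822, 'cy': 205.26799550932483, 'k1': 0.011395959269692089, 'R': array([[ 0.01092004, -0.99984311,  0.01394673],
       [-0.98824567, -0.01291818, -0.15232731],
       [ 0.15248357, -0.01211937, -0.98823169]]), 't': array([-0.15077414,  0.49717145,  1.02027047])}
{'t': 0.1, 'qpos': array([-1.45333203e+00,  3.78014600e-01,  7.97865168e-02,  1.27438161e+00,
        5.25717728e-05,  1.46050818e+00]), 'qvel': array([ 0.00182479, -0.00086165,  0.0020811 , -0.00019858, -0.00039471,
        0.00107567]), 'effort': array([ 1.29854736e-03, -4.64694822e+01,  2.70582569e+01,  1.20809479e-02,
       -1.43118937e-04, -7.72630813e-06]), 'ee_pos': array([ 0.12979017, -0.55957853,  0.23045071]), 'tcp_rot': array([ 9.93522701e-01,  1.13630191e-01,  2.30324628e-05, -9.06771864e-04]), 'ft_force': array([-0.35512796, -0.18117747, -0.25137418]), 'ft_torque': array([-0.00687412,  0.00447699, -0.0210639 ]), 'finger_force': 0.0, 'width': 0.08546888566920796} 0.0187
```

View pics/top0.png

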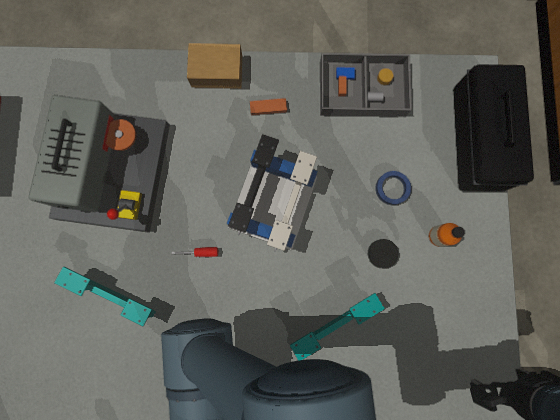

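View pics/side0.png

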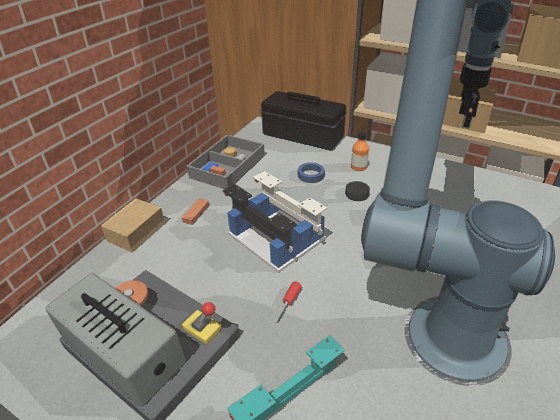

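The top view shows the red ball near (113,214), the yellow switch near (129,205), and the white unit's sole plates near (279,236) and (303,167), with the black unit to its left. The side view shows the ball near (208,309). Next I'll measure these.

```bash
cat > h.py <<'E'
import numpy as np, cv2
from plant import arm
def K(n):
    c=arm.calibration(n); f=210/np.tan(np.radians(c["vertical_fov"]/2)); return c,f
def ray(n,p):
    c,f=K(n); d=np.array([(p[0]-c["cx"])/f,(p[1]-c["cy"])/f]); u=d.copy()
    for _ in range(30): u=d/(1+c["k1"]*(u@u))
    R=c["R"]; return -R.T@c["t"], R.T@np.array([u[0],u[1],1])
def plane(n,p,z):
    o,d=ray(n,p); return o+d*(z-o[2])/d[2]
def tri(a,b):
    (o1,d1),(o2,d2)=ray("top",a),ray("side",b)
    s=np.linalg.lstsq(np.c_[d1,-d2],o2-o1,rcond=None)[0]
    p,q=o1+s[0]*d1,o2+s[1]*d2; return (p+q)/2,np.linalg.norm(p-q)
def proj(n,X):
    c,f=K(n); v=c["R"]@np.array(X)+c["t"]; u=v[:2]/v[2]; u=u*(1+c["k1"]*(u@u)); return u*f+[c["cx"],c["cy"]]
def blobs(im,lo,hi,box,amin=15):
    h=cv2.cvtColor(im,cv2.COLOR_BGR2HSV); m=cv2.inRange(h,lo,hi); k=np.zeros_like(m); x0,y0,x1,y1=box; k[y0:y1,x0:x1]=255; m&=k
    cs,_=cv2.findContours(m,cv2.RETR_EXTERNAL,cv2.CHAIN_APPROX_NONE)
    return [c for c in sorted(cs,key=cv2.contourArea,reverse=True) if cv2.contourArea(c)>=amin]
E
python3 - <<'E'
from h import *
T=cv2.imread("pics/top0.png");S=cv2.imread("pics/side0.png")
red=((0,170,90),(6,255,255)); yel=((22,150,80),(35,255,255)); wh=((0,0,185),(180,40,255)); blu=((105,120,50),(125,255,255))
for nm,im,bx,w in(("top",T,(90,190,160,235),(235,130,330,260)),("side",S,(170,295,240,350),(240,165,335,235))):
    for l,c,b in(("red",red,bx),("yel",yel,bx),("wh",wh,w)):
        for k in blobs(im,*c,b)[:4]:
            r=cv2.minAreaRect(k); print(nm,l,cv2.contourArea(k),np.round(cv2.minEnclosingCircle(k)[0],1),np.round(r[0],1),np.round(cv2.boxPoints(r),0).tolist())
big=np.hstack([cv2.resize(T[125:255,220:340],None,fx=4,fy=4,interpolation=2),cv2.resize(T[180:245,85:155],(300,279),interpolation=2).copy() if 0 else np.zeros((520,1,3),np.uint8)])
g=cv2.resize(T[180:245,80:157],None,fx=4,fy=4,interpolation=2); g2=cv2.resize(S[290:350,170:247],None,fx=4,fy=4,interpolation=2)
r=np.vstack([g,g2,np.zeros((520-len(g)-len(g2),308,3),np.uint8)]);cv2.imwrite("pics/c1.png",np.hstack([big,r]))
E
```

```text
top red 65.5 [111.9 213.8] [111.5 213.5] [[107.0, 209.0], [116.0, 209.0], [116.0, 218.0], [107.0, 218.0]]
top yel 143.5 [129.  196.4] [129.2 195.2] [[119.0, 198.0], [120.0, 188.0], [140.0, 192.0], [138.0, 202.0]]
top yel 115.5 [127. 212.] [127. 213.] [[118.0, 208.0], [136.0, 208.0], [136.0, 218.0], [118.0, 218.0]]
top wh 80.0 [273.9 232.9] [275.8 233.6] [[267.0, 243.0], [275.0, 221.0], [284.0, 224.0], [277.0, 247.0]]
side wh 338.5 [302. 200.] [301.7 200.7] [[274.0, 195.0], [279.0, 183.0], [330.0, 206.0], [324.0, 219.0]]
side wh 217.5 [267.  178.5] [266.9 178.7] [[252.0, 177.0], [258.0, 167.0], [281.0, 180.0], [275.0, 191.0]]
side wh 51.0 [248.5 234. ] [248.5 231.5] [[240.0, 229.0], [257.0, 229.0], [257.0, 234.0], [240.0, 234.0]]
```

View pics/c1.png

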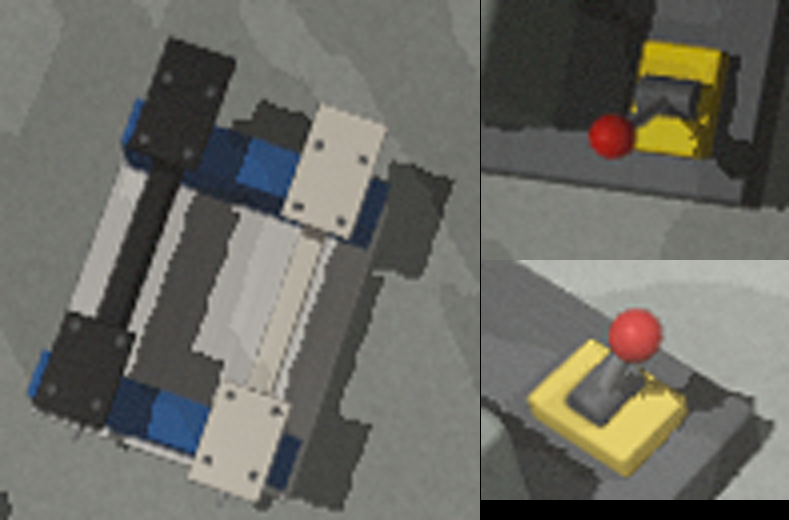

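The crop shows the white plates' corners clearly. The toe plate is around (303.5,168) and the heel plate around (280,235). The lever leans toward the robot, with the ball at (112,213.7) in the top view and about (208.5,309) in the side view.

Run:
```python
from h import *
np.set_printoptions(precision=4,suppress=True)
S=cv2.imread("pics/side0.png")
h=blobs(S,(0,110,90),(8,255,255),(185,295,230,330))[0]; b=cv2.minEnclosingCircle(h); print(b)
P,e=tri((111.9,213.8),b[0]); print("ball",P,e)
c=lambda q:np.array(q)/4+[220,125]
toe=np.array([plane("top",c(q),.131) for q in[(320,103),(386,126),(348,241),(283,215)]])
hel=np.array([plane("top",c(q),.131) for q in[(222,383),(290,403),(258,501),(190,479)]])
t,k=toe.mean(0),hel.mean(0); d=t-k; print("toe",t,"heel",k,"len",np.linalg.norm(d),"mid",(t+k)/2,"yaw",np.arctan2(d[1],d[0]))
print("side check plates",proj("side",t),proj("side",k),"top bridge",proj("top",[*((t+k)/2)[:2],.108]))
A,B=plane("top",(155,231),.04),plane("top",(173,123),.04); g=B-A; print("deck",A,B,np.linalg.norm(g),np.arctan2(g[1],g[0]))
yt=[plane("top",(np.array(q)-[480,0])/4+[80,180],.058) for q in[(645,40),(728,50),(712,158),(635,152)]]; print("yel",np.array(yt))
ys=[plane("side",(np.array(q)-[480,260])/4+[170,290],.058) for q in[(595,340),(687,408),(625,463),(529,398)]]; print("yels",np.array(ys),np.mean(ys,0))
```

```text
((207.906982421875, 308.6395263671875), 6.640277862548828)
ball [0.4587 0.2572 0.1352] 0.00023609869308075665
toe [ 0.5763 -0.1881  0.131 ] heel [ 0.4137 -0.1337  0.131 ] len 0.17137779438714548 mid [ 0.495  -0.1609  0.131 ] yaw -0.3227905725747682
side check plates [267.4917 178.4636] [312.863  205.1258] top bridge [291.6496 202.6262]
deck [0.4283 0.1843 0.04  ] [0.7157 0.1536 0.04  ] 0.289037226871738 -0.10633403153442199
yel [[0.5298 0.2699 0.058 ]
 [0.5241 0.2173 0.058 ]
 [0.4551 0.2229 0.058 ]
 [0.4583 0.271  0.058 ]]
yels [[0.5191 0.2245 0.058 ]
 [0.4499 0.2383 0.058 ]
 [0.4592 0.2807 0.058 ]
 [0.5275 0.2715 0.058 ]] [0.4889 0.2537 0.058 ]
```

```bash
python3 -m inch '[[0,0,0,-0.185,0],[0,0,0,-0.185,0],[0,0,0,-0.185,0],[0,0,0,-0.185,0],[0,0,0,-0.185,0],[0,0,0,-0.185,0],[0,0,0,-0.185,0],[0,0,0,-0.185,0],[0,0,0,-0.185,0],[0,0,0,-0.185,0],[0,0,0,-0.185,0],[0,0,0,-0.185,0]]' 30
python3 -m inch '[[0,0,0,-0.185,0],[0,0,0,-0.185,0],[0,0,0,-0.185,0],[-2.4,3.5,0,0,0],[-2.4,3.5,0,0,0],[-2.4,3.5,0,0,0],[-2.4,3.5,0,0,0],[-2.4,3.5,0,0,0],[-2.4,3.5,0,0,0],[-2.4,3.5,0,0,0],[-2.4,3.5,0,0,0],[-2.4,3.5,0,0,0]]'
cat >> h.py <<'E'
from scipy.spatial.transform import Rotation as Ro
def pose():
    s=arm.observe(); R=Ro.from_quat(s["tcp_rot"]).as_matrix(); return s,s["ee_pos"],R
def rel(p):
    s,x,R=pose(); return np.round(R.T@(np.array(p)-x)*100,2)
E
python3 -c "
from h import *
s,x,R=pose();print(s['t'],x,s['qpos'],R.round(3));print(rel([.414,.263,.231]))"
```

```text
t: 1.6
ee_pos: [0.1298, -0.5598, 0.2307]
tcp_rot: [0.337, 0.941, 0.001, -0.0]
ft_force: [-1.0, -0.9, -0.4]
width: 0.0
finger_force: 0.0
t: 3.1
ee_pos: [0.3879, -0.2768, 0.231]
tcp_rot: [0.069, 0.998, 0.0, -0.0]
ft_force: [-0.4, -0.6, -1.3]
width: 0.0004
finger_force: 0.0
3.1 [ 0.3879187  -0.27675793  0.23095762] [-7.52876500e-01  1.78636475e-01 -1.88762975e-01  1.20401214e+00
 -6.89785977e-05 -6.13995078e-01] [[-0.99   0.138 -0.   ]
 [ 0.138  0.99   0.   ]
 [ 0.001  0.    -1.   ]]
[4.890e+00 5.382e+01 1.000e-02]
```

```bash
python3 -m inch '[[0.2,5.2,0,0,0],[0.2,5.2,0,0,0],[0.2,5.2,0,0,0],[0.2,5.2,0,0,0],[0.2,5.2,0,0,0],[0.7,5.2,0,0,0],[0.7,5.2,0,0,0],[0.7,5.2,0,0,0],[0.7,5.2,0,0,0],[0.7,5.2,0,0,0],[0,0,0,0,0]]'
python3 - <<'E'
from h import *
print(rel([.414,.263,.112]))
T=arm.get_image("top"); k=blobs(T,(0,170,90),(6,255,255),(90,190,160,235)); print([cv2.minEnclosingCircle(c) for c in k])
E
```

```text
t: 4.47
ee_pos: [0.4141, 0.2459, 0.2307]
tcp_rot: [0.067, 0.998, 0.0, -0.0]
ft_force: [0.6, -0.3, -0.5]
width: -0.0005
finger_force: 0.0
[ 0.23  1.69 11.87]
[((111.57142639160156, 213.57142639160156), 5.05086612701416)]
```

```bash
python3 -m inch '[[0,1.7,0,0,0],[0,0,4,0,0],[0,0,4,0,0],[0,0,3.8,0,0],[-1,0,0,0,0],[-1,0,0,0,0],[-1,0,0,0,0],[-1,0,0,0,0],[-1,0,0,0,0],[-1,0,0,0,0],[-1,0,0,0,0],[-1,0,0,0,0]]'
python3 -m inch '[[-0.5,0,0,0,0],[-0.5,0,0,0,0]]'
python3 - <<'E'
from h import *
T=arm.get_image("top");S=arm.get_image("side")
cv2.imwrite("pics/c2.png",np.hstack([cv2.resize(T[160:245,80:180],(400,340)),cv2.resize(S[260:345,160:260],(400,340))]))
E
```

```text
t: 6.02
ee_pos: [0.4966, 0.2487, 0.1128]
tcp_rot: [0.069, 0.998, -0.0, -0.0]
ft_force: [-1.7, 0.6, -1.6]
width: -0.0002
finger_force: 1.0
t: 6.28
ee_pos: [0.5059, 0.2472, 0.1128]
tcp_rot: [0.069, 0.998, -0.0, -0.001]
ft_force: [-2.8, -0.1, -0.8]
width: 0.0001
finger_force: 1.0
```

View pics/c2.png

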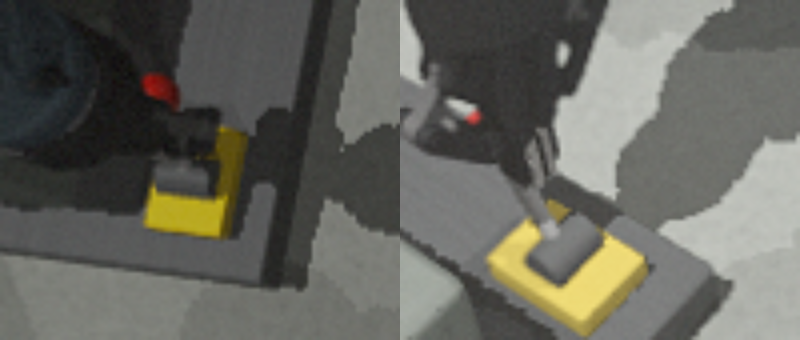

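The crop shows the lever past upright and leaning away. The ball is ahead of the fingers, in the top view near (120,182) in the full picture. I'll keep pushing until the end stop shows up in the force.

```bash
python3 -m inch '[[-0.4,0,0,0,0],[-0.4,0,0,0,0],[0,0,0,0,0]]'
python3 -m inch '[[-0.3,0,0,0,0],[0,0,0,0,0]]'
```

```text
t: 6.75
ee_pos: [0.5111, 0.2467, 0.1129]
tcp_rot: [0.069, 0.998, 0.0, -0.003]
ft_force: [-9.7, 1.0, 4.8]
width: -0.0001
finger_force: 5.1
t: 7.0
ee_pos: [0.5114, 0.2467, 0.1127]
tcp_rot: [0.068, 0.998, 0.001, -0.005]
ft_force: [-15.6, 2.6, 8.1]
width: 0.0001
finger_force: 8.8
```

```bash
python3 -m inch '[[1.5,0,0,0,0],[1.5,0,0,0,0],[0,0,-6,0,100],[0,0,-6,0,100],[0,-5.5,0,0,100],[0,-5.5,0,0,100],[0,-5.5,0,0,100],[0,-5.5,0,0,100],[0,0,0,0,100]]'
python3 - <<'E'
from h import *
T=arm.get_image("top");S=arm.get_image("side")
t=cv2.minEnclosingCircle(blobs(T,(0,170,90),(6,255,255),(90,160,160,235))[0])[0]
s=cv2.minEnclosingCircle(blobs(S,(0,110,90),(8,255,255),(165,270,230,330))[0])[0]
P,e=tri(t,s); print(P,e, "angle",.55+np.arcsin((np.hypot(*(P[:2]-[.4908,.2530])))/.08))
print(rel([.495,-.161,.231]))
r=[cv2.resize(S[160:270,215:345],None,fx=5,fy=5,interpolation=2)];cv2.imwrite("pics/c3.png",r[0])
E
```

```text
t: 8.12
ee_pos: [0.4568, 0.0293, 0.2337]
tcp_rot: [0.072, 0.997, -0.001, 0.001]
ft_force: [0.5, 0.4, -0.9]
width: 0.0854
finger_force: 0.0Traceback (most recent call last):
  File "<stdin>", line 3, in <module>
IndexError: list index out of range
```

Run:
```python
from h import *
T=arm.get_image("top");S=arm.get_image("side")
for n,I,l,b in(("t",T,(0,150,60),(90,150,165,235)),("s",S,(0,110,70),(165,265,230,330))):
    print(n,[(cv2.contourArea(k),cv2.minEnclosingCircle(k)) for k in blobs(I,l,(8,255,255),b,8)])
print(rel([.495,-.161,.231]), "expected off", proj("top",[.532,.2475,.130]),proj("side",[.532,.2475,.130]))
a=cv2.resize(S[160:270,215:345],None,fx=4,fy=4,interpolation=2);b=cv2.resize(T[150:230,80:160],(279,279),interpolation=2)
c=cv2.resize(S[250:330,160:240],(279,161),interpolation=2)
cv2.imwrite("pics/c3.png",np.hstack([a,np.vstack([b,c])]))
```

```text
t []
s [(105.0, ((180.25, 292.5), 6.270068168640137))]
[ -6.4  -18.71   0.25] expected off [119.27815762 183.43842987] [181.47885895 293.52071012]
```

View pics/c3.png

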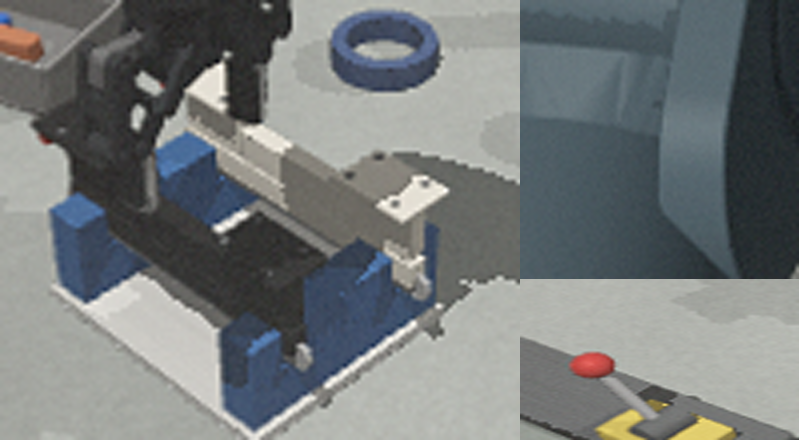

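The crop shows the lever leaning away, with the ball at (180,292.5) against an expected OFF position of (181.5,293.5), so it is off. The white heel plate's end edge runs from (312,215) to (327,207).

Run:
```python
from h import *
p=plane("side",(319.5,211),.131); q=plane("top",(np.array([224,490])/4+[220,125]),.131)
qt=plane("top",(np.array([353,114.5])/4+[220,125]),.131)
d=np.array([np.cos(-.323),np.sin(-.323)]); m=np.array([.495,-.161])
for n,a in(("side heel",p),("top heel",q),("top toe",qt)): print(n,a,(a[:2]-m)@d,(a[:2]-m)@[-d[1],d[0]])
```

```text
side heel [ 0.38906513 -0.11930037  0.131     ] -0.11369270278146433 0.005918145418659967
top heel [ 0.38534601 -0.12478073  0.131     ] -0.11547996908121619 -0.00045930265032043745
top toe [ 0.61127144 -0.19920521  0.131     ] 0.12238557287066909 0.0006765278109493634
```

```bash
python3 -m inch '[[-1.6,-4.65,0,0,100],[-1.6,-4.65,0,0,100],[-1.5,-4.65,0,0,100],[-1.5,-4.65,0,0,100],[0,0,0,0.178,100],[0,0,0,0,100]]'
python3 - <<'E'
from h import *
s,x,R=pose(); print(rel([.493,-.1604,.076]),R.round(3),s["t"], s["qpos"])
E
```

```text
t: 9.07
ee_pos: [0.4933, -0.1598, 0.233]
tcp_rot: [0.156, 0.988, 0.0, -0.0]
ft_force: [-0.2, -0.1, -0.2]
width: 0.0852
finger_force: 0.0
[ 0.   -0.07 15.7 ] [[-0.951  0.308 -0.   ]
 [ 0.308  0.951  0.   ]
 [ 0.     0.    -1.   ]] 9.075 [-4.35632494e-01  2.61659675e-01 -7.70079397e-02  1.23238550e+00
  8.75657704e-05 -1.22280746e-01]
```

```bash
python3 -m inch '[[0,0,4,0,100],[0,0,4,0,100],[0,0,4,0,100],[0,0,2.5,0,100],[0,-0.1,1.2,0,100],[0,0,0,0,100],[0,0,0,0,0],[0,0,0,0,0],[0,0,0,0,0],[0,0,0,0,0]]' 60
python3 - <<'E'
from h import *
T=arm.get_image("top");S=arm.get_image("side")
cv2.imwrite("pics/c4.png",np.hstack([cv2.resize(T[120:260,215:345],(390,420)),cv2.resize(S[150:270,215:345],(410,420))]))
E
```

```text
t: 10.32
ee_pos: [0.493, -0.1609, 0.0767]
tcp_rot: [0.158, 0.987, 0.001, 0.001]
ft_force: [0.2, 0.8, 2.5]
width: 0.0154
finger_force: 58.1
```

View pics/c4.png

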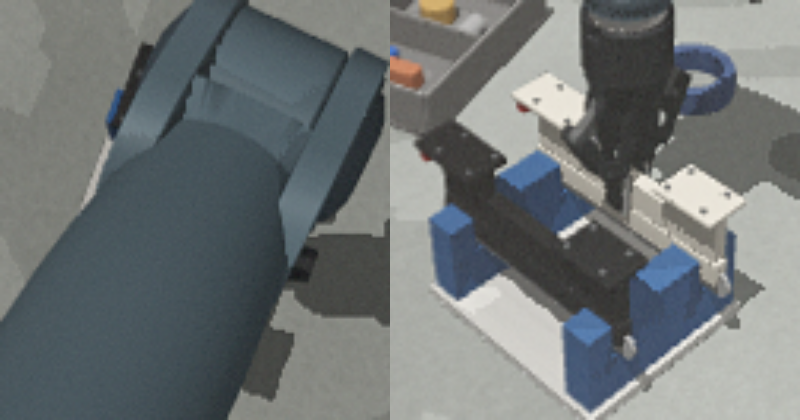

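The crop shows the fingers closed on the middle of the white bridge, between the two sole plates. I'll lift it.

```bash
python3 -m inch '[[0,0,-1,0,0],[0,0,-1.5,0,0],[0,0,-2,0,0],[0,0,-4,0,0],[0,0,-4,0,0],[0,0,-5,0,0],[0,0,-5,0,0],[0,0,-5,0,0],[0,0,-5,0,0],[0,0,0,0,0]]' 80
python3 -c "
from h import *
s,x,R=pose(); print(s['qpos'],R.round(3))"
```

```text
t: 11.68
ee_pos: [0.4933, -0.1628, 0.4065]
tcp_rot: [0.158, 0.987, -0.002, 0.004]
ft_force: [1.2, -0.1, -2.6]
width: 0.0149
finger_force: 78.3
[-0.43971996  0.28339975  0.40202804  1.67986696 -0.0019844  -0.12298766] [[-0.95   0.311  0.008]
 [ 0.311  0.95  -0.006]
 [-0.009 -0.003 -1.   ]]
```

```bash
python3 -m inch '[[0,0,0,0.12,0],[0,0,-3,0,0],[0,0,-3,0,0],[0,0,-3,0,0],[0,0,-3,0,0],[0,0,-3,0,0],[0,0,-3,0,0],[0,0,0,0,0]]'
python3 -c "
from h import *
s,x,R=pose(); print(s['qpos'],R.round(3))"
```

```text
t: 12.68
ee_pos: [0.4729, -0.155, 0.5421]
tcp_rot: [0.217, 0.976, -0.004, 0.021]
ft_force: [-0.2, 0.1, -2.7]
width: 0.0151
finger_force: 78.4
[-4.45239056e-01  4.03783760e-01  9.90988674e-01  2.11529366e+00
  1.56219789e-03 -8.40071635e-03] [[-0.905  0.423  0.039]
 [ 0.423  0.906 -0.017]
 [-0.043  0.001 -0.999]]
```

```bash
python3 -m inch '[[0,0,-3,0,0],[0,0,-3,0,0],[0,0,-3,0,0],[0,0,-3,0,0],[0,0,0,0,0]]'
python3 -c "
from h import *
s,x,R=pose(); print(s['qpos'],R.round(3))"
```

```text
t: 13.3
ee_pos: [0.4406, -0.1437, 0.5841]
tcp_rot: [0.216, 0.974, -0.011, 0.06]
ft_force: [0.2, 0.8, -1.9]
width: 0.0149
finger_force: 78.4
[-0.45649637  0.30122515  0.96833737  2.11502726  0.00612838 -0.01924907] [[-0.899  0.423  0.113]
 [ 0.42   0.906 -0.049]
 [-0.123  0.004 -0.992]]
```

```bash
python3 -m inch '[[2,0,-4,0,0],[2,0,-4,0,0],[2,0,-4,0,0],[2,0,-4,0,0],[0,0,0,0,0]]'
python3 -c "
from h import *
s,x,R=pose(); print(s['qpos'],R.round(3))"
```

```text
t: 13.92
ee_pos: [0.3354, -0.0967, 0.6344]
tcp_rot: [0.215, 0.971, -0.021, 0.104]
ft_force: [0.0, -0.6, -3.3]
width: 0.0149
finger_force: 78.5
[-0.47250881  0.03890378  0.79501621  2.11500552  0.01063484 -0.03448337] [[-0.886  0.423  0.192]
 [ 0.414  0.906 -0.086]
 [-0.211  0.003 -0.978]]
```

```bash
python3 -m inch '[[-2,0,-5.5,0,0],[-2,0,-5.5,0,0],[-2,0,-5.5,0,0],[-2,0,-5.5,0,0],[0,0,0,0,0]]'
python3 -c "
from h import *
s,x,R=pose(); print(s['qpos'],R.round(3))"
```

```text
t: 14.55
ee_pos: [0.3491, -0.1035, 0.688]
tcp_rot: [0.213, 0.959, -0.041, 0.181]
ft_force: [-0.2, 0.2, -2.6]
width: 0.0149
finger_force: 78.4
[-0.47414286  0.03830014  0.95597899  2.11512446  0.01280813 -0.03402943] [[-0.843  0.424  0.33 ]
 [ 0.395  0.906 -0.155]
 [-0.365 -0.    -0.931]]
```

```bash
python3 -m inch '[[-2,0,-5.5,0,0],[-2,0,-5.5,0,0],[-2,0,-5.5,0,0],[-2,0,-5.5,0,0],[-2,0,-5.5,0,0],[-2,0,-5.5,0,0],[0,0,0,0,0]]'
python3 -c "
from h import *
s,x,R=pose(); print(s['qpos'],R.round(3))"
```

```text
t: 15.42
ee_pos: [0.3146, -0.0824, 0.7741]
tcp_rot: [0.207, 0.929, -0.07, 0.299]
ft_force: [-0.5, -0.1, -3.1]
width: 0.0152
finger_force: 78.5
[-4.53585112e-01 -5.30374783e-02  1.11615241e+00  2.11521146e+00
  1.73939014e-03 -1.45009517e-02] [[-0.735  0.427  0.527]
 [ 0.342  0.904 -0.255]
 [-0.585 -0.007 -0.811]]
```

```bash
python3 -m inch '[[-2,0,-5.5,0,0],[-2,0,-5.5,0,0],[-2,0,-5.5,0,0],[0,0,0,0,0]]'
python3 -c "
from h import *
s,x,R=pose(); print(s['qpos'],R.round(3))"
```

```text
t: 15.92
ee_pos: [0.2799, -0.0602, 0.8133]
tcp_rot: [0.202, 0.909, -0.084, 0.355]
ft_force: [-0.4, -0.1, -2.7]
width: 0.0145
finger_force: 78.5
[-0.38355048 -0.11742007  1.17317713  2.11523114 -0.04621553  0.03648594] [[-0.666  0.427  0.612]
 [ 0.308  0.904 -0.297]
 [-0.68  -0.009 -0.734]]
```

```bash
python3 -m inch '[[-2,0,-5.5,0,0],[0,0,0,0,0],[0,0,3,0,0],[0,0,4,0,0],[0,0,4,0,0],[0,0,4,0,0],[0,0,4,0,0],[0,0,4,0,0],[0,0,2,0,0],[0,0,0,0,0],[0,0,0,0,0]]'
python3 - <<'E'
from h import *
s,x,R=pose(); print(s['qpos'],R.round(3))
T=arm.get_image("top");S=arm.get_image("side")
cv2.imwrite("pics/s5.png",S); cv2.imwrite("pics/t5.png",T)
E
```

```text
t: 17.3
ee_pos: [0.4251, -0.1301, 0.6475]
tcp_rot: [0.202, 0.903, -0.088, 0.37]
ft_force: [-0.1, -0.3, -2.4]
width: 0.0149
finger_force: 78.4
[-0.42710144 -0.37023055  0.11399702  1.27557555 -0.01793396  0.0050433 ] [[-0.645  0.429  0.632]
 [ 0.299  0.903 -0.307]
 [-0.703 -0.009 -0.711]]
```

View pics/s5.png

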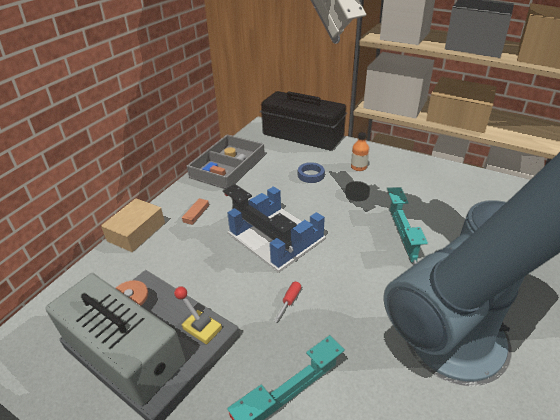

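The side picture shows the lever over at OFF (ball at 181,292), the black unit alone in the rack, and the white unit mostly above the frame near (340,10). I'll lower it into view to check the slope.

```bash
python3 -m inch '[[1.3,0,1.3,0,0],[2.6,0,2.6,0,0],[2.6,0,2.6,0,0],[2.6,0,2.6,0,0],[2.6,0,2.6,0,0],[2.6,0,2.6,0,0],[1.3,0,1.3,0,0],[0,0,0,0,0],[0,0,0,0,0]]'
python3 - <<'E'
from h import *
s,x,R=pose(); print(s['qpos'],R.round(3),np.degrees(np.arcsin(-R[2,0])))
T=arm.get_image("top");S=arm.get_image("side")
cv2.imwrite("pics/s6.png",np.hstack([cv2.resize(S[0:200,200:420],(440,400)),cv2.resize(T[100:300,200:380],(360,400))]))
g=x-.0187*R[:,2]; R2=np.c_[-R[:,0],-R[:,1],-R[:,2]*1]  # skate x=-tool x, z=-tool z
for n,p in(("heel",(-.11,0,0)),("toe",(.11,0,0)),("plateH",(-.08,0,.081)),("plateT",(.08,0,.081))):
    X=g-R[:,0]*p[0]-R[:,2]*(p[2]-.045); print(n,X.round(3),proj("side",X).round(0),proj("top",X).round(0))
E
```

```text
t: 18.52
ee_pos: [0.4239, -0.1315, 0.4294]
tcp_rot: [0.201, 0.902, -0.088, 0.372]
ft_force: [-0.6, -0.6, -2.0]
width: 0.015
finger_force: 78.5
[-0.43567949 -0.55430292 -0.57632805  0.76520771 -0.0117017  -0.00125147] [[-0.643  0.429  0.635]
 [ 0.298  0.903 -0.308]
 [-0.706 -0.009 -0.708]] 44.89399737057713
heel [ 0.37  -0.107  0.333] [329. 144.] [265. 250.]
toe [ 0.511 -0.172  0.488] [283.  54.] [307. 152.]
plateH [ 0.338 -0.091  0.412] [342. 116.] [254. 268.]
plateT [ 0.441 -0.138  0.525] [306.  46.] [284. 194.]
```

View pics/s6.png

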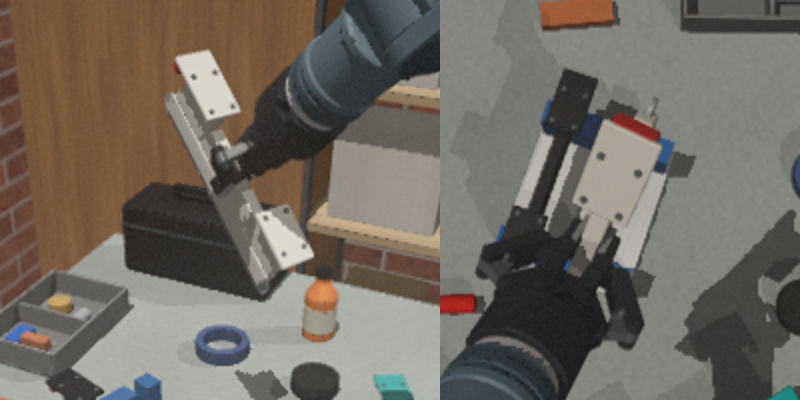

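The crops show the white unit held toe-up (red bumper at the top) and clear of everything. The heel is at (331,144) and the toe at (285,48) in the side view, which matches a 45° slope with no slip. I'll hand it in.

```bash
python3 -m inch '[[0,0,0,0,0],[0,0,0,0,0],[0,0,0,0,0]]' && python3 -c "
from plant import arm; print(arm.sign_off())"
```

```text
t: 19.0
ee_pos: [0.4234, -0.1313, 0.4271]
tcp_rot: [0.202, 0.903, -0.088, 0.37]
ft_force: [-0.7, -0.2, -2.6]
width: 0.0149
finger_force: 78.5
the job is handed in; nothing more can be done
None
```

The grinder lever is thrown over to its OFF stop, and the white skate unit is held still at about 45° toe-up, its lowest point about 25 cm above the rack top and touching only the gripper; I handed the job in at 19 s and no verdict came back.

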